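# Load the press-side ink tray by its colour chips

### The arm

A 6-joint arm with a two-finger parallel gripper is mounted at the origin on the work surface. World frame = base frame: x ahead of the robot, y to its left, z up, the work surface at z = 0. Lengths are in m, angles in rad, forces in N, time in s.
With the tool pointing down it reaches from about 0.35 to 0.775 m from the base axis. Payload 5.5 kg.
Tool frame: the origin (TCP) lies between the finger pads; the fingertips stand 11 mm ahead of it and the grasp point (between the pads) lies 8 mm behind it (tips_ahead is the distance from the TCP to the fingertips, in m); z points along the fingers, y is the line along which they close (so a half turn about z gives the same grasp; the last joint's range is limited). The gripper opens to 85 mm and grips with 20 to 120 N. Pads are 22 mm wide; open, the fingers measure 114 mm over their backs; the gripper's body (76 mm by 85 mm) begins 54 mm behind the grasp point. The pads swing forward as they close: fully open they stand 13 mm farther back than shut.
Start: joints at [1.002, 0.313, 0.046, 1.304, 0, 1.431], TCP at [0.239, 0.523, 0.242] pointing down, gripper open.
Joint ranges: [-2.76, 2.76], [-0.86, 1.69], [-1.03, 1.26], [-2.2, 2.34], [-1.47, 1.5], [-3.14, 3.14]. Speed limits (rad/s): [2.57, 2.57, 3.14, 3.14, 3.14, 3.14].

### API

Orientations are given as a unit quaternion [w, x, y, z].
In Python, from workcell import * gives the robot as it stands. The module is installed in compiled form; this text tells all that it offers.
- The arm moves only by the tool jog_arm, never from a script. Its argument "moves" is a list of rows, each an object with "fingers": the closure, from 0 (fully open) to 1 (shut); "slide": the shift along the tool's x, y, z in mm, a list of three; "angular": the turn, a rotation vector about the tool's x, y, z in degrees, a list of three. A call has 1 to 10 rows; each row is the pose to reach, as a shift and turn from the pose commanded when the call began, along the tool's axes at that moment; what a row does not reach only later rows make up. A row lasts 1/12 s, in which the tool goes at most 41.7 mm and 7.16 degrees, less where a joint would pass 70% of its speed; a pose out of reach is approached as far as the arm can. A call with a gripper value outside its range is refused whole. The fingers move at their own pace and stop on an object; "squeeze" is the grip in N (left out, the last holds). Time passes only in rows, so rows that repeat a pose let the fingers close. It gives the time, the measured TCP pose, the force, the opening and the grip force at its end, in the units of the state.
- get_state(): the state, without advancing time (a new reading comes with each control period).
- read_camera(name): name is "side" or "top"; returns a dict with "color" (384x512x3 uint8, red, green, blue), "fovy" (degrees; the focal length in pixels is half the picture's height over the tangent of half this angle, whatever the lens; pixels are square), "cx", "cy" (the principal point, pixels), "world_from_camera" (4x4, takes a point from camera to world coordinates). Camera axes: x right, y down, z forward; pixel columns grow to the right and rows downward; lengths in m; the calibration is good to about 2 mm. A picture is of the moment at which its call begins. There is no depth.
- hand_in(): hands the job in; it is judged then, once.
Trained networks look in a picture, given as the dict that the camera call returned (one of the last four; its "shot" number tells which), for a name from the list of things; names that differ only in an ending like _2 or _b are one class to them, and where a whole thing is asked for, a point or a joint stands for the part that bears it (a point fixed in the world has none). Each returns a list of dicts, best first, with "p" (0 to 1); they miss things now and then, are a little off and sometimes report something else, mostly with a low value. They report only what shows in the picture. A call takes as long as a camera call. They do not tell look-alikes from the thing itself.
- look_for(target, picture): "point" ([column, row] in pixels, amid what is visible of it).
- tip_of(target, picture): "point" ([column, row] in pixels: a listed point, or the origin of a listed thing).
The state is a dict: "clock": time; "joint_pos": joint angles; "qvel": joint speeds; "tau": joint torques, N m; "tcp_pos": TCP position; "orientation": TCP orientation; "wrist_force": force on the tool from outside, world axes, zero at the start; "ft_torque": the same for the moment, N m; "finger_gap": finger opening in m; "grip_force": force on a finger pad.
Only numpy, scipy, OpenCV 4.12 (cv2) and the standard library are available. Lean on these libraries where they do the work, as an engineer would, in place of code of your own. Each camera call takes 0.05 s, during which the arm holds its last target. There are 200 camera calls.

### The job

Load the ink tray for the next print: stand the cyan, magenta, yellow and black pots upright on the floor of the tray, each in the bay behind the colour chip that matches the dab on its lid. Keep the pots upright all the while, and leave the green pot, which is already in its bay, and the glass jar on the bench where they are.

Things in the scene. Friction and masses are not known exactly. Their poses are not given: they have to be found in the camera images.
- pot_cyan_mid (a point): Loose white screw-lid ink pot with a cyan dab on its lid and a cyan band round its side: upright cylinder 56 mm in diameter up to 55 mm, the lid above it 49 mm in diameter, 72 mm high in all, about 0.2 kg, standing on the bench (z = 0) at the start. The point is its centre, 36 mm above its underside; z is up along the pot.
- pot_magenta_mid (a point): Loose white screw-lid ink pot with a magenta dab on its lid and a magenta band round its side: upright cylinder 56 mm in diameter up to 55 mm, the lid above it 49 mm in diameter, 72 mm high in all, about 0.2 kg, standing on the bench (z = 0) at the start. The point is its centre, 36 mm above its underside; z is up along the pot.
- pot_yellow_mid (a point): Loose white screw-lid ink pot with a yellow dab on its lid and a yellow band round its side: upright cylinder 56 mm in diameter up to 55 mm, the lid above it 49 mm in diameter, 72 mm high in all, about 0.2 kg, standing on the bench (z = 0) at the start. The point is its centre, 36 mm above its underside; z is up along the pot.
- pot_black_mid (a point): Loose white screw-lid ink pot with a black dab on its lid and a black band round its side: upright cylinder 56 mm in diameter up to 55 mm, the lid above it 49 mm in diameter, 72 mm high in all, about 0.2 kg, standing on the bench (z = 0) at the start. The point is its centre, 36 mm above its underside; z is up along the pot.
- bay_cyan (a point): Centre of the floor (6 mm above the bench) of a bay in the fixed plywood tray (411 x 125 mm, five bays in a row, 80 mm pitch): the bay with the cyan chip, a 66 x 31 mm card, on the ledge 61 mm to its -x side (robot's side). z up, x across the row, y along it. Inside 76 (x) x 75 mm (y); walls 5 mm thick rise 9 mm above the floor, 15 mm above the bench; ledge and chip are lower.
- bay_magenta (a point): Centre of the floor (6 mm above the bench) of a bay in the fixed plywood tray (411 x 125 mm, five bays in a row, 80 mm pitch): the bay with the magenta chip, a 66 x 31 mm card, on the ledge 61 mm to its -x side (robot's side). z up, x across the row, y along it. Inside 76 (x) x 75 mm (y); walls 5 mm thick rise 9 mm above the floor, 15 mm above the bench; ledge and chip are lower.
- bay_yellow (a point): Centre of the floor (6 mm above the bench) of a bay in the fixed plywood tray (411 x 125 mm, five bays in a row, 80 mm pitch): the bay with the yellow chip, a 66 x 31 mm card, on the ledge 61 mm to its -x side (robot's side). z up, x across the row, y along it. Inside 76 (x) x 75 mm (y); walls 5 mm thick rise 9 mm above the floor, 15 mm above the bench; ledge and chip are lower.
- bay_black (a point): Centre of the floor (6 mm above the bench) of a bay in the fixed plywood tray (411 x 125 mm, five bays in a row, 80 mm pitch): the bay with the black chip, a 66 x 31 mm card, on the ledge 61 mm to its -x side (robot's side). z up, x across the row, y along it. Inside 76 (x) x 75 mm (y); walls 5 mm thick rise 9 mm above the floor, 15 mm above the bench; ledge and chip are lower.
- pot_green_mid (a point): Ink pot like the others but green, already standing in its own bay of the tray (the one behind the green chip, which may be any of the five); loose, to be left there. The point is its centre, 36 mm above its underside.
- sample_jar_mid (a point): Clear glass jar with a gold-coloured lid, loose, standing among the pots on the bench, 59 mm in diameter, 82 mm high, to be left where it is. The point is its centre, 41 mm above the bench.
There are look-alikes about, which are no part of the job. What is shaped like the part that bears pot_black_mid but purple is not meant.

How it is judged:
By the outcome, as a careful person would: the job done as asked, in the order asked, and still so for the second after the job is handed in, with the robot touching nothing.
It also fails if it takes over 109 s, if anything falls off the work surface, if the arm or the gripper's body presses on something with over 40 N, if the wrist force passes 120 N, or if a joint passes its speed limit or range.

## Working session

There is one attempt and no reset: what is moved stays moved. The work goes in short steps, Python scripts to look and compute and a tool call to move; the robot and the scene stay as the last step left them, time stands still between calls to the robot, and variables do not carry over. Pictures are saved under pics/ and viewed, at most 14 in all, crops included, and the job is handed in when it is done.

Besides the shell and the picture viewer there is one more tool, called after ">>>" as name([rows], argument=value, ...), one row to a line, values as JSON. jog_arm: Moves the arm, as the interface text tells. Its arguments: {"type":"object","properties":{"moves":{"type":"array","items":{"type":"object","properties":{"fingers":{"type":"number"},"slide":{"type":"array","items":{"type":"number"}},"angular":{"type":"array","items":{"type":"number"}}}}},"squeeze":{"type":"number"}},"required":["moves"]}

```bash
mkdir -p pics; cat > h.py <<'E'
from workcell import *
import numpy as np, cv2
def save(p,n,crop=None,s=1):
    im=p["color"][...,::-1]
    if crop: a,b,c,d=crop; im=im[b:d,a:c]
    cv2.imwrite("pics/"+n,cv2.resize(im,None,fx=s,fy=s,interpolation=cv2.INTER_CUBIC))
def ray(p,uv):
    f=p["color"].shape[0]/2/np.tan(np.radians(p["fovy"])/2); T=np.array(p["world_from_camera"])
    return T[:3,3],T[:3,:3]@np.array([(uv[0]-p["cx"])/f,(uv[1]-p["cy"])/f,1])
def atz(p,uv,z):
    o,d=ray(p,uv); return o+d*(z-o[2])/d[2]
def proj(p,X):
    f=p["color"].shape[0]/2/np.tan(np.radians(p["fovy"])/2); T=np.array(p["world_from_camera"])
    c=T[:3,:3].T@(np.array(X)-T[:3,3]); return np.array([p["cx"]+f*c[0]/c[2],p["cy"]+f*c[1]/c[2]])
E
python3 - <<'E'
from h import *
np.set_printoptions(precision=3,suppress=True)
for n in("top","side"):
    p=read_camera(n); save(p,n+"1.png",s=1.5); print(n,p["fovy"],np.array(p["world_from_camera"])[:3].tolist())
    for t in ["pot_cyan_mid","pot_magenta_mid","pot_yellow_mid","pot_black_mid","pot_green_mid","sample_jar_mid","bay_cyan","bay_magenta","bay_yellow","bay_black"]:
        z=.006 if t[0]=='b' else .041 if t[0]=='s' else .036
        print(t,[(np.round(r["point"],1),round(r["p"],2),atz(p,r["point"],z)[:2]) for r in tip_of(t,p)[:4]])
print(get_state())
E
```

```text
top 47.51733473600684 [[0.006174920771776242, -0.9854339597622387, 0.16994640714288944, 0.39467367172053497], [-0.9998967457604981, -0.008289833954679908, -0.01173782222431184, 0.0002256877859568175], [0.01297567612989783, -0.1698563793335955, -0.9853833985960254, 1.105985727500066]]
pot_cyan_mid [(array([401.4, 189.3]), 0.8, array([ 0.577, -0.367]))]
pot_magenta_mid [(array([368. , 242.5]), 0.89, array([ 0.445, -0.279]))]
pot_yellow_mid [(array([305.9, 246.1]), 0.91, array([ 0.435, -0.127])), (array([337. , 206.4]), 0.6, array([ 0.533, -0.205]))]
pot_black_mid [(array([325.9, 162.6]), 0.73, array([ 0.644, -0.18 ])), (array([356.7, 135.8]), 0.71, array([ 0.715, -0.26 ])), (array([277.9, 196.5]), 0.69, array([ 0.557, -0.059])), (array([226. , 118.8]), 0.69, array([0.756, 0.074]))]
pot_green_mid [(array([223.3, 172.4]), 0.97, array([0.617, 0.078]))]
sample_jar_mid [(array([339.1, 208.8]), 0.63, array([ 0.527, -0.209]))]
bay_cyan []
bay_magenta []
bay_yellow [(array([399.7, 190.5]), 0.48, array([ 0.579, -0.373]))]
bay_black []
side 51.75131841446706 [[0.9947224978252464, -0.040618724377
[... 1104 characters left out ...]
))]
bay_yellow [(array([246.1, 150.5]), 0.45, array([0.577, 0.313]))]
bay_black [(array([239.1, 143.5]), 0.64, array([0.555, 0.367])), (array([245.9, 244.8]), 0.27, array([ 0.536, -0.181])), (array([210.4, 265. ]), 0.21, array([ 0.442, -0.246]))]
{'clock': 1.1, 'joint_pos': array([1.002, 0.313, 0.046, 1.304, 0.   , 1.431]), 'qvel': array([-0.002,  0.001,  0.   , -0.   ,  0.001, -0.001]), 'tau': array([  0.001, -48.048,  29.882,   0.   ,   0.   ,   0.   ]), 'tcp_pos': array([0.239, 0.523, 0.242]), 'orientation': array([0.   , 0.213, 0.977, 0.   ]), 'wrist_force': array([ 0.729, -0.005, -0.182]), 'ft_torque': array([-0.006,  0.014, -0.077]), 'grip_force': 0.0, 'finger_gap': 0.0849023919575318}
```

View pics/top1.png

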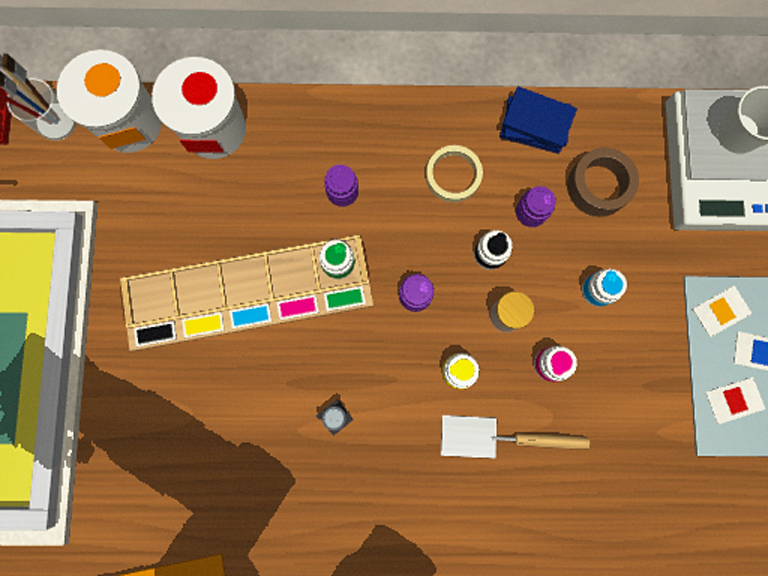

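View pics/side1.png

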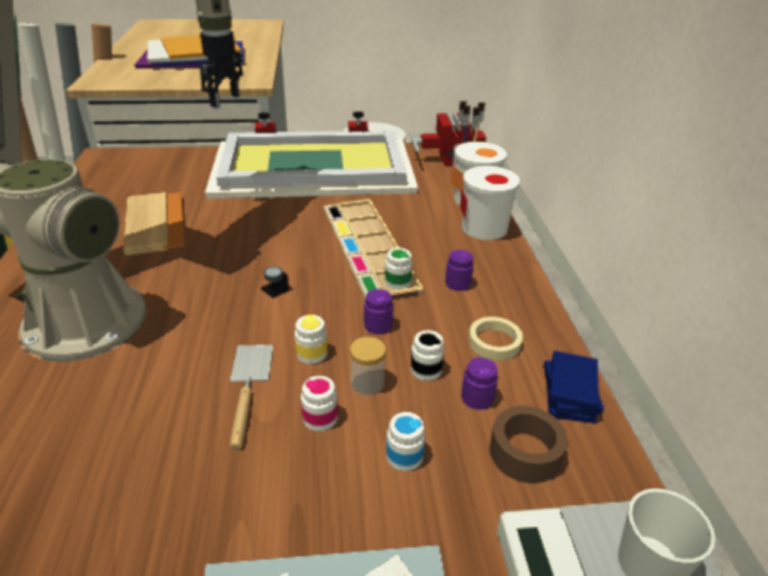

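The top view (1.5x pixels) shows cyan (609,284), magenta (558,362), yellow (462,370) and black (494,248). The jar is at (515,309). Purple look-alikes are at (341,184), (537,204) and (416,291), and I'll leave them alone. The chips run left to right: black 155, yellow 202, cyan 250, magenta 297, green 344. Next I'll refine the positions by colour and check them in a crop.

```bash
python3 - <<'E'
from h import *
np.set_printoptions(precision=4,suppress=True)
p=read_camera("top"); s=read_camera("side")
im=p["color"].astype(int); hsv=cv2.cvtColor(p["color"],cv2.COLOR_RGB2HSV).astype(int)
C={'black':(hsv[...,2]<60),'yellow':(abs(hsv[...,0]-29)<5)&(hsv[...,1]>180)&(hsv[...,2]>150),'cyan':(abs(hsv[...,0]-100)<8)&(hsv[...,1]>120),'magenta':(abs(hsv[...,0]-162)<10)&(hsv[...,1]>150),'green':(abs(hsv[...,0]-70)<15)&(hsv[...,1]>130)}
def cen(m,box):
    a,b,c,d=box; ys,xs=np.nonzero(m[b:d,a:c]); return np.array([xs.mean()+a,ys.mean()+b]),len(xs)
chips={'black':(103,222),'yellow':(135,216),'cyan':(167,211),'magenta':(198,205),'green':(230,199)}
P=[]
for k,(u,v) in chips.items():
    c,n=cen(C[k],(u-17,v-9,u+17,v+9)); X=atz(p,c,.009); P.append(X[:2]); print(k,c,n,X[:2])
P=np.array(P); m=P.mean(0); d=np.linalg.svd(P-m)[2][0]; d*=np.sign(d[1]); 
print("pitch",np.diff(P@d),"yaw",np.degrees(np.arctan2(-d[0],d[1])))
xa=np.array([d[1],-d[0]]); 
vis=p["color"].copy()
o={}
for i,k in enumerate(chips):
    b=m+d*(2-i)*.08+xa*.061; o[k]=b; print("bay",k,b)
    for z in (.006,):
        q=[proj(p,[*(b+xa*sx*.038+d*sy*.0375),z]) for sx,sy in((1,1),(1,-1),(-1,-1),(-1,1))]
        cv2.polylines(vis,[np.round(np.array(q)*16).astype(int)],True,(255,0,0),1,cv2.LINE_AA,4)
lids={'cyan':(406,189),'magenta':(373,242),'yellow':(308,246),'black':(330,163),'green':(224,170)}
g={}
for k,(u,v) in lids.items():
    c,n=cen(C[k],(u-9,v-9,u+9,v+9)); X=atz(p,c,.072); print("lid",k,c,n,X[:2])
    for t in ("top","side"):
        q={'top':p,'side':s}[t]; r=tip_of(f"pot_{k}_mid",q)
        print("  ",t,[atz(q,e["point"],.036)[:2] for e in r[:1] if k!='black'])
    g[k]=X[:2]
    for z,R in((.072,.0245),(0,.028)):
        q=[proj(p,[X[0]+R*np.cos(a),X[1]+R*np.sin(a),z]) for a in np.linspace(0,6.3,40)]
        cv2.polylines(vis,[np.round(np.array(q)*16).astype(int)],False,(255,0,0),1,cv2.LINE_AA,4)
cv2.imwrite("pics/c2.png",cv2.resize(vis[125:270,75:435,::-1],None,fx=2.2,fy=2.2,interpolation=cv2.INTER_CUBIC))
E
```

```text
black [102.5907 221.9119] 193 [0.4928 0.3797]
yellow [134.6394 216.1442] 208 [0.5079 0.3005]
cyan [166.4811 210.1934] 212 [0.5235 0.2213]
magenta [197.945 204.33 ] 200 [0.5391 0.1425]
green [229.1295 198.3782] 193 [0.5549 0.0639]
pitch [-0.0807 -0.0807 -0.0803 -0.0802] yaw 11.13984040335069
bay black [0.5526 0.3903]
bay yellow [0.568  0.3119]
bay cyan [0.5835 0.2334]
bay magenta [0.5989 0.1549]
bay green [0.6144 0.0764]
lid cyan [407.7055 188.3313] 163 [ 0.5737 -0.3703]
   top [array([ 0.5819, -0.3662])]
   side [array([ 0.5768, -0.3759])]
lid magenta [373.5714 241.2738] 168 [ 0.446  -0.2827]
   top [array([ 0.4423, -0.2799])]
   side []
lid yellow [308.0058 245.9767] 172 [ 0.434  -0.1273]
   top [array([ 0.4415, -0.1226])]
   side [array([ 0.4252, -0.1267])]
lid black [331.3803 162.6197] 142 [ 0.6357 -0.1869]
   top []
   side []
lid green [223.4671 168.8421] 152 [0.6178 0.0753]
   top [array([0.6111, 0.0845])]
   side []
```

View pics/c2.png

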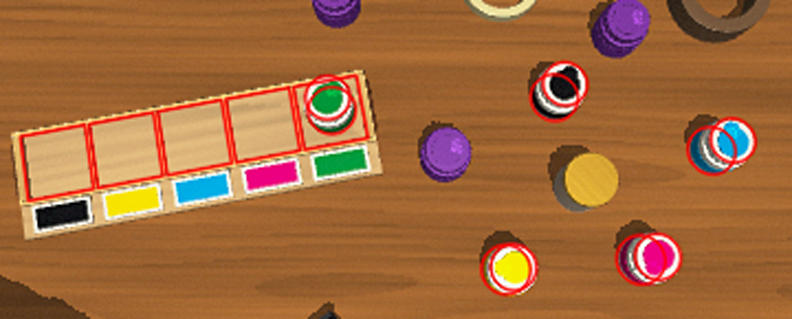

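```bash
cat >> h.py <<'E'
YAW=np.radians(11.14); D=np.array([-np.sin(YAW),np.cos(YAW)]); XA=np.array([np.cos(YAW),np.sin(YAW)])
T={'cyan':((.576,-.371),(.5835,.2334)),'magenta':((.4455,-.2825),(.5989,.1549)),'yellow':((.434,-.127),(.568,.3119)),'black':((.6365,-.187),(.5526,.3903))}
def rel(P,z):
    "slide (mm) in present tool axes and turn about tool z to reach P at height z, yaw YAW"
    from scipy.spatial.transform import Rotation as R
    s=get_state(); q=s["orientation"]; M=R.from_quat([*q[1:],q[0]]).as_matrix()
    y=np.degrees(np.arctan2(M[1,1],M[0,1]))
    return np.round(M.T@(np.array([*P,z])-s["tcp_pos"])*1000,1), "turn",round(y-np.degrees(YAW),2)
E
python3 - <<'E'
from h import *
for k in T: print(k,[tuple(np.round(1000*np.array([np.dot(P,D),np.dot(P,XA)]),1)) for P in T[k]])
print(rel(T['cyan'][0],.17))
E
```

```text
cyan [(np.float64(-475.3), np.float64(493.5)), (np.float64(116.3), np.float64(617.6))]
magenta [(np.float64(-363.3), np.float64(382.5)), (np.float64(36.3), np.float64(617.5))]
yellow [(np.float64(-208.5), np.float64(401.3)), (np.float64(196.3), np.float64(617.6))]
black [(np.float64(-306.5), np.float64(588.4)), (np.float64(276.2), np.float64(617.6))]
(array([-678.1, -672.9,   72.3]), 'turn', np.float64(54.29))
```

>>> jog_arm([
  {"fingers": 0, "slide": [-280, -280, 60], "angular": [0, 0, 54.3]},
  {"fingers": 0, "slide": [-280, -280, 60], "angular": [0, 0, 54.3]},
  {"fingers": 0, "slide": [-280, -280, 60], "angular": [0, 0, 54.3]},
  {"fingers": 0, "slide": [-280, -280, 60], "angular": [0, 0, 54.3]},
  {"fingers": 0, "slide": [-280, -280, 60], "angular": [0, 0, 54.3]},
  {"fingers": 0, "slide": [-280, -280, 60], "angular": [0, 0, 54.3]},
  {"fingers": 0, "slide": [-280, -280, 60], "angular": [0, 0, 54.3]},
  {"fingers": 0, "slide": [-280, -280, 60], "angular": [0, 0, 54.3]},
  {"fingers": 0, "slide": [-280, -280, 60], "angular": [0, 0, 54.3]},
  {"fingers": 0, "slide": [-280, -280, 60], "angular": [0, 0, 54.3]},
], squeeze=40)

```text
clock: 2.53
tcp_pos: [0.3779, 0.149, 0.1821]
orientation: [0.001, 0.636, 0.772, -0.0]
wrist_force: [0.6, 0.1, -0.9]
finger_gap: 0.0851
grip_force: 0.0
```

```bash
python3 -c "
from h import *
print(rel(T['cyan'][0],.17))"
```

```text
(array([-548.2,   95.2,   12.6]), 'turn', np.float64(-0.14))
```

>>> jog_arm([
  {"fingers": 0, "slide": [-410, 70, 10]},
  {"fingers": 0, "slide": [-410, 70, 10]},
  {"fingers": 0, "slide": [-410, 70, 10]},
  {"fingers": 0, "slide": [-410, 70, 10]},
  {"fingers": 0, "slide": [-410, 70, 10]},
  {"fingers": 0, "slide": [-410, 70, 10]},
  {"fingers": 0, "slide": [-410, 70, 10]},
  {"fingers": 0, "slide": [-410, 70, 10]},
  {"fingers": 0, "slide": [-410, 70, 10]},
  {"fingers": 0, "slide": [-410, 70, 10]},
])

```text
schema error: expected keys fingers, slide, angular
```

```bash
python3 -c "
from h import *
print(rel(T['cyan'][0],.032),get_state()['tcp_pos'])"
```

```text
(array([-548.1,   95.2,  150.6]), 'turn', np.float64(-0.14)) [0.37791768 0.14895406 0.18206711]
```

>>> jog_arm([
  {"fingers": 0, "slide": [-410, 70, 10], "angular": [0, 0, 0]},
  {"fingers": 0, "slide": [-410, 70, 10], "angular": [0, 0, 0]},
  {"fingers": 0, "slide": [-410, 70, 10], "angular": [0, 0, 0]},
  {"fingers": 0, "slide": [-410, 70, 10], "angular": [0, 0, 0]},
  {"fingers": 0, "slide": [-410, 70, 10], "angular": [0, 0, 0]},
  {"fingers": 0, "slide": [-410, 70, 10], "angular": [0, 0, 0]},
  {"fingers": 0, "slide": [-410, 70, 10], "angular": [0, 0, 0]},
  {"fingers": 0, "slide": [-410, 70, 10], "angular": [0, 0, 0]},
  {"fingers": 0, "slide": [-410, 70, 10], "angular": [0, 0, 0]},
  {"fingers": 0, "slide": [-410, 70, 10], "angular": [0, 0, 0]},
])

```text
clock: 3.37
tcp_pos: [0.5255, -0.2392, 0.1722]
orientation: [0.0, 0.635, 0.772, 0.0]
wrist_force: [0.8, -0.6, 0.4]
finger_gap: 0.0852
grip_force: 0.0
```

```bash
python3 -c "
from h import *
print(rel(T['cyan'][0],.032),get_state()['tcp_pos'])"
```

```text
(array([-139.1,   24.1,  140.3]), 'turn', np.float64(-0.04)) [ 0.52554553 -0.23915801  0.17224811]
```

>>> jog_arm([
  {"fingers": 0, "slide": [-139, 24, 0], "angular": [0, 0, 0]},
  {"fingers": 0, "slide": [-139, 24, 0], "angular": [0, 0, 0]},
  {"fingers": 0, "slide": [-139, 24, 0], "angular": [0, 0, 0]},
  {"fingers": 0, "slide": [-139, 24, 0], "angular": [0, 0, 0]},
  {"fingers": 0, "slide": [-139, 24, 30], "angular": [0, 0, 0]},
  {"fingers": 0, "slide": [-139, 24, 60], "angular": [0, 0, 0]},
  {"fingers": 0, "slide": [-139, 24, 90], "angular": [0, 0, 0]},
  {"fingers": 0, "slide": [-139, 24, 120], "angular": [0, 0, 0]},
  {"fingers": 0, "slide": [-139, 24, 140], "angular": [0, 0, 0]},
  {"fingers": 0, "slide": [-139, 24, 140], "angular": [0, 0, 0]},
])

```text
clock: 4.2
tcp_pos: [0.5724, -0.3662, 0.0264]
orientation: [-0.005, 0.635, 0.772, 0.0]
wrist_force: [-0.3, 0.6, -0.1]
finger_gap: 0.0853
grip_force: 0.0
```

>>> jog_arm([
  {"fingers": 0.15, "slide": [0, 0, 0], "angular": [0, 0, 0]},
  {"fingers": 0.3, "slide": [0, 0, 0], "angular": [0, 0, 0]},
  {"fingers": 0.5, "slide": [0, 0, 0], "angular": [0, 0, 0]},
  {"fingers": 0.7, "slide": [0, 0, 0], "angular": [0, 0, 0]},
  {"fingers": 1, "slide": [0, 0, 0], "angular": [0, 0, 0]},
  {"fingers": 1, "slide": [0, 0, 0], "angular": [0, 0, 0]},
  {"fingers": 1, "slide": [0, 0, 0], "angular": [0, 0, 0]},
])

```text
clock: 4.78
tcp_pos: [0.577, -0.3697, 0.0349]
orientation: [0.002, 0.635, 0.772, -0.0]
wrist_force: [-0.7, -0.1, 7.1]
finger_gap: 0.0551
grip_force: 43.4
```

```bash
python3 -c "
from h import *
print(rel(T['cyan'][1],.16),get_state())
p=read_camera('side');save(p,'s3.png',(180,200,350,340),3)"
```

```text
(array([ 590.1,  123.2, -126.9]), 'turn', np.float64(-0.0)) {'clock': 4.7833, 'joint_pos': array([-6.86886959e-01,  6.38668062e-01,  3.96965784e-02,  9.67321188e-01,
       -2.08284929e-05,  6.89554421e-01]), 'qvel': array([ 0.00165851,  0.00136076, -0.00107701, -0.00139325,  0.00092983,
       -0.00027133]), 'tau': array([ 2.55525846e-02, -5.78077161e+01,  2.47067910e+01, -1.53105450e-01,
        1.24978619e-01, -6.74707670e-03]), 'tcp_pos': array([ 0.57697205, -0.36972883,  0.03485063]), 'orientation': array([ 2.25183764e-03,  6.35162297e-01,  7.72375417e-01, -7.41088239e-06]), 'wrist_force': array([-0.67987937, -0.09095188,  7.12015197]), 'ft_torque': array([-0.00816574,  0.19434163, -0.00780123]), 'grip_force': 43.449416756629944, 'finger_gap': 0.055091531969730816}
```

View pics/s3.png

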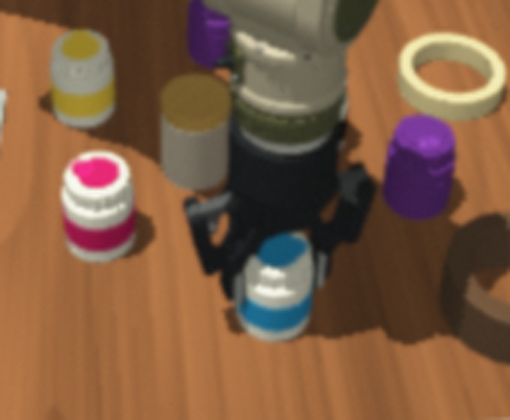

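The crop shows the cyan pot upright between the fingers, with the jar clear of the gripper. I'll lift and carry it.

>>> jog_arm([
  {"fingers": 1, "slide": [0, 0, -10], "angular": [0, 0, 0]},
  {"fingers": 1, "slide": [0, 0, -35], "angular": [0, 0, 0]},
  {"fingers": 1, "slide": [0, 0, -65], "angular": [0, 0, 0]},
  {"fingers": 1, "slide": [0, 0, -95], "angular": [0, 0, 0]},
  {"fingers": 1, "slide": [0, 0, -120], "angular": [0, 0, 0]},
  {"fingers": 1, "slide": [10, 2, -130], "angular": [0, 0, 0]},
  {"fingers": 1, "slide": [30, 6, -130], "angular": [0, 0, 0]},
  {"fingers": 1, "slide": [60, 12, -130], "angular": [0, 0, 0]},
  {"fingers": 1, "slide": [95, 20, -130], "angular": [0, 0, 0]},
  {"fingers": 1, "slide": [130, 27, -130], "angular": [0, 0, 0]},
])

```text
clock: 5.67
tcp_pos: [0.576, -0.2339, 0.1614]
orientation: [-0.001, 0.636, 0.772, 0.0]
wrist_force: [0.5, 1.0, -2.3]
finger_gap: 0.0545
grip_force: 42.9
```

>>> jog_arm([
  {"fingers": 1, "slide": [35, 7, 0], "angular": [0, 0, 0]},
  {"fingers": 1, "slide": [70, 15, 0], "angular": [0, 0, 0]},
  {"fingers": 1, "slide": [105, 22, 0], "angular": [0, 0, 0]},
  {"fingers": 1, "slide": [140, 29, 0], "angular": [0, 0, 0]},
  {"fingers": 1, "slide": [175, 36, 0], "angular": [0, 0, 0]},
  {"fingers": 1, "slide": [210, 44, 0], "angular": [0, 0, 0]},
  {"fingers": 1, "slide": [245, 51, 0], "angular": [0, 0, 0]},
  {"fingers": 1, "slide": [280, 58, 0], "angular": [0, 0, 0]},
  {"fingers": 1, "slide": [315, 66, 0], "angular": [0, 0, 0]},
  {"fingers": 1, "slide": [350, 73, 0], "angular": [0, 0, 0]},
])

```text
clock: 6.5
tcp_pos: [0.5796, 0.124, 0.1617]
orientation: [-0.001, 0.635, 0.772, -0.0]
wrist_force: [0.5, 0.3, -2.5]
finger_gap: 0.0549
grip_force: 42.9
```

```bash
python3 -c "
from h import *
print(rel(T['cyan'][1],.042),get_state()['finger_gap'],get_state()['tcp_pos'])"
```

```text
(array([106.5,  25.2, 119.7]), 'turn', np.float64(0.01)) 0.05492231988462452 [0.5795582  0.12400528 0.16166718]
```

>>> jog_arm([
  {"fingers": 1, "slide": [35, 8, 0], "angular": [0, 0, 0]},
  {"fingers": 1, "slide": [65, 15, 0], "angular": [0, 0, 0]},
  {"fingers": 1, "slide": [90, 20, 0], "angular": [0, 0, 0]},
  {"fingers": 1, "slide": [104, 25, 0], "angular": [0, 0, 0]},
  {"fingers": 1, "slide": [106, 25, 10], "angular": [0, 0, 0]},
  {"fingers": 1, "slide": [106, 25, 35], "angular": [0, 0, 0]},
  {"fingers": 1, "slide": [106, 25, 65], "angular": [0, 0, 0]},
  {"fingers": 1, "slide": [106, 25, 90], "angular": [0, 0, 0]},
  {"fingers": 1, "slide": [106, 25, 100], "angular": [0, 0, 0]},
  {"fingers": 1, "slide": [106, 25, 100], "angular": [0, 0, 0]},
])

```text
clock: 7.33
tcp_pos: [0.5821, 0.2288, 0.0585]
orientation: [-0.002, 0.636, 0.772, -0.003]
wrist_force: [-0.6, -0.4, -1.7]
finger_gap: 0.0546
grip_force: 42.9
```

```bash
python3 -c "
from h import *
print(rel(T['cyan'][1],.041),get_state()['finger_gap'],get_state()['tcp_pos'])
p=read_camera('side');save(p,'s4.png',(180,80,330,220),3)"
```

```text
(array([ 4.3,  2.4, 17.4]), 'turn', np.float64(-0.07)) 0.054552010999036844 [0.58205247 0.22877935 0.05846973]
```

View pics/s4.png

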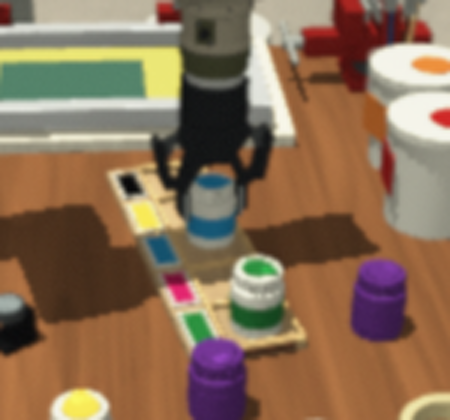

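The cyan pot is upright above the bay behind the cyan chip, at about (210,235) in the crop.

>>> jog_arm([
  {"fingers": 1, "slide": [4, 2, 6], "angular": [0, 0, 0]},
  {"fingers": 1, "slide": [4, 2, 11], "angular": [0, 0, 0]},
  {"fingers": 1, "slide": [4, 2, 15], "angular": [0, 0, 0]},
  {"fingers": 1, "slide": [4, 2, 17], "angular": [0, 0, 0]},
  {"fingers": 1, "slide": [4, 2, 18], "angular": [0, 0, 0]},
  {"fingers": 1, "slide": [4, 2, 18], "angular": [0, 0, 0]},
  {"fingers": 1, "slide": [4, 2, 18], "angular": [0, 0, 0]},
])

```text
clock: 7.97
tcp_pos: [0.5864, 0.2348, 0.0446]
orientation: [0.0, 0.635, 0.772, 0.0]
wrist_force: [-0.5, -0.6, -1.1]
finger_gap: 0.0549
grip_force: 42.9
```

>>> jog_arm([
  {"fingers": 1, "slide": [-1, -2, 1], "angular": [0, 0, 0]},
  {"fingers": 1, "slide": [-1, -2, 2], "angular": [0, 0, 0]},
  {"fingers": 1, "slide": [-1, -2, 3], "angular": [0, 0, 0]},
  {"fingers": 1, "slide": [-1, -2, 3], "angular": [0, 0, 0]},
])

```text
clock: 8.3
tcp_pos: [0.5843, 0.2334, 0.0411]
orientation: [-0.0, 0.635, 0.772, -0.0]
wrist_force: [-0.5, -0.3, -2.9]
finger_gap: 0.055
grip_force: 42.9
```

>>> jog_arm([
  {"fingers": 1, "slide": [0, 0, 1], "angular": [0, 0, 0]},
  {"fingers": 1, "slide": [0, 0, 2], "angular": [0, 0, 0]},
  {"fingers": 1, "slide": [0, 0, 3], "angular": [0, 0, 0]},
  {"fingers": 1, "slide": [0, 0, 3], "angular": [0, 0, 0]},
])

```text
clock: 8.63
tcp_pos: [0.5844, 0.2335, 0.0408]
orientation: [0.0, 0.635, 0.772, 0.0]
wrist_force: [-6.1, -2.1, 12.4]
finger_gap: 0.055
grip_force: 44.6
```

>>> jog_arm([
  {"fingers": 0.6, "slide": [0, 0, -2], "angular": [0, 0, 0]},
  {"fingers": 0.2, "slide": [0, 0, -2], "angular": [0, 0, 0]},
  {"fingers": 0, "slide": [0, 0, -2], "angular": [0, 0, 0]},
  {"fingers": 0, "slide": [0, 0, -2], "angular": [0, 0, 0]},
  {"fingers": 0, "slide": [0, 0, -2], "angular": [0, 0, 0]},
  {"fingers": 0, "slide": [0, 0, -25], "angular": [0, 0, 0]},
  {"fingers": 0, "slide": [0, 0, -60], "angular": [0, 0, 0]},
  {"fingers": 0, "slide": [0, 0, -95], "angular": [0, 0, 0]},
  {"fingers": 0, "slide": [-15, -7, -120], "angular": [0, 0, 0]},
  {"fingers": 0, "slide": [-50, -24, -120], "angular": [0, 0, 0]},
])

```text
clock: 9.47
tcp_pos: [0.5751, 0.183, 0.1645]
orientation: [0.004, 0.633, 0.774, 0.005]
wrist_force: [1.6, -1.2, 0.8]
finger_gap: 0.0855
grip_force: 0.0
```

>>> jog_arm([
  {"fingers": 0, "slide": [-340, -167, 0], "angular": [0, 0, 0]},
  {"fingers": 0, "slide": [-340, -167, 0], "angular": [0, 0, 0]},
  {"fingers": 0, "slide": [-340, -167, 0], "angular": [0, 0, 0]},
  {"fingers": 0, "slide": [-340, -167, 0], "angular": [0, 0, 0]},
  {"fingers": 0, "slide": [-340, -167, 0], "angular": [0, 0, 0]},
  {"fingers": 0, "slide": [-340, -167, 0], "angular": [0, 0, 0]},
  {"fingers": 0, "slide": [-340, -167, 0], "angular": [0, 0, 0]},
  {"fingers": 0, "slide": [-340, -167, 0], "angular": [0, 0, 0]},
  {"fingers": 0, "slide": [-340, -167, 0], "angular": [0, 0, 0]},
  {"fingers": 0, "slide": [-340, -167, 0], "angular": [0, 0, 0]},
])

```text
clock: 10.3
tcp_pos: [0.4713, -0.1922, 0.1584]
orientation: [0.001, 0.638, 0.77, -0.001]
wrist_force: [0.7, -0.3, -0.1]
finger_gap: 0.0854
grip_force: 0.0
```

```bash
python3 -c "
from h import *
print(rel(T['magenta'][0],.032),get_state()['tcp_pos'])
p=read_camera('top');q=read_camera('side')
for s in (p,q):
  print(s['shot'],[(atz(s,e['point'],.042)[:2],e['p']) for e in tip_of('pot_cyan_mid',s)[:2]],[(atz(s,e['point'],.036)[:2],e['p']) for e in tip_of('pot_magenta_mid',s)[:2]])
save(q,'s5.png',(160,80,330,300),2.5)"
```

```text
(array([-83.6, -42.1, 126.6]), 'turn', np.float64(-0.41)) [ 0.47127663 -0.19219517  0.15835104]
7 [(array([0.5853373 , 0.23781864]), 0.73)] []
8 [(array([0.58767011, 0.22228824]), 0.8)] [(array([ 0.44306549, -0.28839351]), 0.82)]
```

View pics/s5.png

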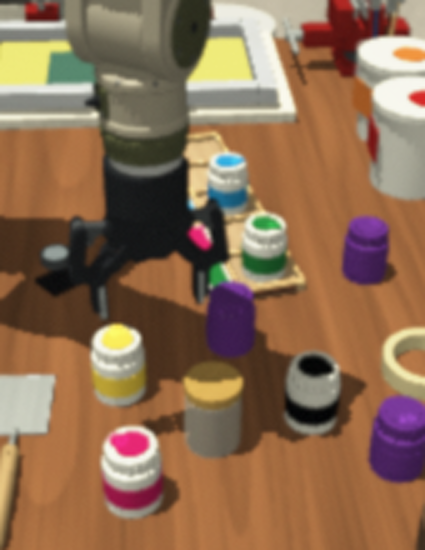

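The cyan pot stands upright in its bay, at (228,185) in the crop. Magenta is next.

>>> jog_arm([
  {"fingers": 0, "slide": [-84, -42, 0], "angular": [0, 0, 0]},
  {"fingers": 0, "slide": [-84, -42, 0], "angular": [0, 0, 0]},
  {"fingers": 0, "slide": [-84, -42, 0], "angular": [0, 0, 0]},
  {"fingers": 0, "slide": [-84, -42, 15], "angular": [0, 0, 0]},
  {"fingers": 0, "slide": [-84, -42, 45], "angular": [0, 0, 0]},
  {"fingers": 0, "slide": [-84, -42, 75], "angular": [0, 0, 0]},
  {"fingers": 0, "slide": [-84, -42, 105], "angular": [0, 0, 0]},
  {"fingers": 0, "slide": [-84, -42, 120], "angular": [0, 0, 0]},
  {"fingers": 0, "slide": [-84, -42, 125], "angular": [0, 0, 0]},
  {"fingers": 0, "slide": [-84, -42, 125], "angular": [0, 0, 0]},
])

```text
clock: 11.43
tcp_pos: [0.447, -0.2746, 0.0319]
orientation: [-0.002, 0.634, 0.773, 0.0]
wrist_force: [-0.4, 0.1, -0.0]
finger_gap: 0.0855
grip_force: 0.0
```

>>> jog_arm([
  {"fingers": 0.15, "slide": [0, 0, 0], "angular": [0, 0, 0]},
  {"fingers": 0.3, "slide": [0, 0, 0], "angular": [0, 0, 0]},
  {"fingers": 0.5, "slide": [0, 0, 0], "angular": [0, 0, 0]},
  {"fingers": 0.7, "slide": [0, 0, 0], "angular": [0, 0, 0]},
  {"fingers": 1, "slide": [0, 0, 0], "angular": [0, 0, 0]},
  {"fingers": 1, "slide": [0, 0, 0], "angular": [0, 0, 0]},
  {"fingers": 1, "slide": [0, 0, 0], "angular": [0, 0, 0]},
])

```text
clock: 12.02
tcp_pos: [0.4485, -0.2773, 0.0351]
orientation: [0.002, 0.635, 0.772, 0.0]
wrist_force: [-0.1, 1.4, 5.9]
finger_gap: 0.055
grip_force: 42.7
```

```bash
python3 -c "
from h import *
print(rel(T['magenta'][1],.16),rel(T['magenta'][0],.032))"
```

```text
(array([ 394.7,  231.4, -125.2]), 'turn', np.float64(-0.0)) (array([-4.5, -3.9,  3.1]), 'turn', np.float64(-0.0))
```

>>> jog_arm([
  {"fingers": 1, "slide": [0, 0, -10], "angular": [0, 0, 0]},
  {"fingers": 1, "slide": [0, 0, -35], "angular": [0, 0, 0]},
  {"fingers": 1, "slide": [0, 0, -65], "angular": [0, 0, 0]},
  {"fingers": 1, "slide": [0, 0, -95], "angular": [0, 0, 0]},
  {"fingers": 1, "slide": [0, 0, -120], "angular": [0, 0, 0]},
  {"fingers": 1, "slide": [9, 5, -130], "angular": [0, 0, 0]},
  {"fingers": 1, "slide": [26, 15, -130], "angular": [0, 0, 0]},
  {"fingers": 1, "slide": [52, 30, -130], "angular": [0, 0, 0]},
  {"fingers": 1, "slide": [83, 48, -130], "angular": [0, 0, 0]},
  {"fingers": 1, "slide": [114, 66, -130], "angular": [0, 0, 0]},
])

```text
clock: 12.85
tcp_pos: [0.4899, -0.1503, 0.163]
orientation: [-0.0, 0.636, 0.772, 0.0]
wrist_force: [1.4, 1.1, -2.0]
finger_gap: 0.0545
grip_force: 43.1
```

>>> jog_arm([
  {"fingers": 1, "slide": [31, 18, 0], "angular": [0, 0, 0]},
  {"fingers": 1, "slide": [62, 36, 0], "angular": [0, 0, 0]},
  {"fingers": 1, "slide": [93, 54, 0], "angular": [0, 0, 0]},
  {"fingers": 1, "slide": [124, 72, 0], "angular": [0, 0, 0]},
  {"fingers": 1, "slide": [155, 90, 0], "angular": [0, 0, 0]},
  {"fingers": 1, "slide": [186, 108, 0], "angular": [0, 0, 0]},
  {"fingers": 1, "slide": [217, 126, 0], "angular": [0, 0, 0]},
  {"fingers": 1, "slide": [240, 140, 0], "angular": [0, 0, 0]},
  {"fingers": 1, "slide": [255, 150, 0], "angular": [0, 0, 0]},
  {"fingers": 1, "slide": [265, 155, 0], "angular": [0, 0, 0]},
])

```text
clock: 13.68
tcp_pos: [0.5909, 0.1409, 0.1625]
orientation: [-0.001, 0.634, 0.773, -0.0]
wrist_force: [0.3, -0.5, -1.5]
finger_gap: 0.0548
grip_force: 43.1
```

```bash
python3 -c "
from h import *
print(rel(T['magenta'][1],.042),get_state()['finger_gap'],get_state()['tcp_pos'])"
```

```text
(array([ 12.1,  10.7, 120.5]), 'turn', np.float64(0.14)) 0.054764001282130194 [0.59086177 0.14089719 0.16250058]
```

>>> jog_arm([
  {"fingers": 1, "slide": [10, 6, 0], "angular": [0, 0, 0]},
  {"fingers": 1, "slide": [14, 9, 0], "angular": [0, 0, 0]},
  {"fingers": 1, "slide": [14, 9, 10], "angular": [0, 0, 0]},
  {"fingers": 1, "slide": [14, 9, 35], "angular": [0, 0, 0]},
  {"fingers": 1, "slide": [14, 9, 65], "angular": [0, 0, 0]},
  {"fingers": 1, "slide": [14, 9, 90], "angular": [0, 0, 0]},
  {"fingers": 1, "slide": [14, 9, 105], "angular": [0, 0, 0]},
  {"fingers": 1, "slide": [14, 9, 112], "angular": [0, 0, 0]},
  {"fingers": 1, "slide": [14, 9, 112], "angular": [0, 0, 0]},
  {"fingers": 1, "slide": [14, 9, 112], "angular": [0, 0, 0]},
])

```text
clock: 14.52
tcp_pos: [0.5972, 0.1526, 0.0514]
orientation: [-0.0, 0.636, 0.772, -0.0]
wrist_force: [-0.3, 0.1, -1.7]
finger_gap: 0.0552
grip_force: 43.1
```

```bash
python3 -c "
from h import *
print(rel(T['magenta'][1],.041),get_state()['wrist_force'])
p=read_camera('top');save(p,'t6.png',(90,120,250,240),4)"
```

```text
(array([ 1.9,  2.1, 10.4]), 'turn', np.float64(-0.08)) [-0.2581488  0.1119271 -1.6664041]
```

View pics/t6.png

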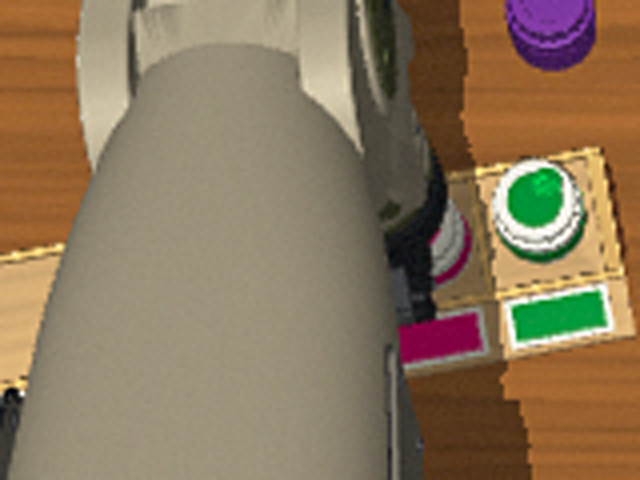

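The magenta pot hangs about 4 mm toward the green side, with its edge at 470 px and the divider near 485. I'll shift it a little toward cyan and set it down.

>>> jog_arm([
  {"fingers": 1, "slide": [6, 2, 0], "angular": [0, 0, 0]},
  {"fingers": 1, "slide": [6, 2, 3], "angular": [0, 0, 0]},
  {"fingers": 1, "slide": [6, 2, 6], "angular": [0, 0, 0]},
  {"fingers": 1, "slide": [6, 2, 8], "angular": [0, 0, 0]},
  {"fingers": 1, "slide": [6, 2, 10], "angular": [0, 0, 0]},
  {"fingers": 1, "slide": [6, 2, 11], "angular": [0, 0, 0]},
  {"fingers": 1, "slide": [6, 2, 11], "angular": [0, 0, 0]},
])

```text
clock: 15.15
tcp_pos: [0.5979, 0.1599, 0.0411]
orientation: [0.0, 0.635, 0.772, 0.0]
wrist_force: [-2.3, -0.1, 4.2]
finger_gap: 0.0549
grip_force: 43.8
```

>>> jog_arm([
  {"fingers": 0.6, "slide": [0, 0, -1], "angular": [0, 0, 0]},
  {"fingers": 0.2, "slide": [0, 0, -1], "angular": [0, 0, 0]},
  {"fingers": 0, "slide": [0, 0, -1], "angular": [0, 0, 0]},
  {"fingers": 0, "slide": [0, 0, -1], "angular": [0, 0, 0]},
  {"fingers": 0, "slide": [0, 0, -1], "angular": [0, 0, 0]},
  {"fingers": 0, "slide": [0, 0, -25], "angular": [0, 0, 0]},
  {"fingers": 0, "slide": [0, 0, -60], "angular": [0, 0, 0]},
  {"fingers": 0, "slide": [0, 0, -95], "angular": [0, 0, 0]},
  {"fingers": 0, "slide": [-12, -9, -120], "angular": [0, 0, 0]},
  {"fingers": 0, "slide": [-40, -32, -120], "angular": [0, 0, 0]},
])

```text
clock: 15.98
tcp_pos: [0.5796, 0.1165, 0.1667]
orientation: [0.004, 0.634, 0.774, 0.005]
wrist_force: [1.5, -1.3, 1.1]
finger_gap: 0.0856
grip_force: 0.0
```

>>> jog_arm([
  {"fingers": 0, "slide": [-205, -184, 0], "angular": [0, 0, 0]},
  {"fingers": 0, "slide": [-205, -184, 0], "angular": [0, 0, 0]},
  {"fingers": 0, "slide": [-205, -184, 0], "angular": [0, 0, 0]},
  {"fingers": 0, "slide": [-205, -184, 0], "angular": [0, 0, 0]},
  {"fingers": 0, "slide": [-205, -184, 0], "angular": [0, 0, 0]},
  {"fingers": 0, "slide": [-205, -184, 0], "angular": [0, 0, 0]},
  {"fingers": 0, "slide": [-205, -184, 0], "angular": [0, 0, 0]},
  {"fingers": 0, "slide": [-205, -184, 0], "angular": [0, 0, 0]},
])

```text
clock: 16.65
tcp_pos: [0.4312, -0.1258, 0.1605]
orientation: [0.0, 0.637, 0.771, -0.001]
wrist_force: [0.5, -0.3, 0.5]
finger_gap: 0.0852
grip_force: 0.0
```

```bash
python3 -c "
from h import *
print(rel(T['yellow'][0],.032),get_state()['tcp_pos'])
q=read_camera('side')
save(q,'s7.png',(160,80,330,300),2.5)"
```

```text
(array([ -1.6,   2.6, 128.5]), 'turn', np.float64(-0.33)) [ 0.43121664 -0.12577555  0.16047819]
```

View pics/s7.png

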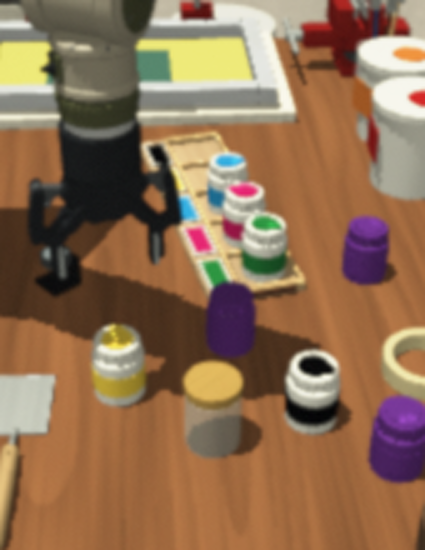

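Cyan, magenta and green are all upright in their bays, at (228,180), (243,212) and (265,245) in the crop. Yellow is next.

>>> jog_arm([
  {"fingers": 0, "slide": [-2, 3, 10], "angular": [0, 0, 0]},
  {"fingers": 0, "slide": [-2, 3, 35], "angular": [0, 0, 0]},
  {"fingers": 0, "slide": [-2, 3, 65], "angular": [0, 0, 0]},
  {"fingers": 0, "slide": [-2, 3, 95], "angular": [0, 0, 0]},
  {"fingers": 0, "slide": [-2, 3, 115], "angular": [0, 0, 0]},
  {"fingers": 0, "slide": [-2, 3, 127], "angular": [0, 0, 0]},
  {"fingers": 0, "slide": [-2, 3, 127], "angular": [0, 0, 0]},
  {"fingers": 0, "slide": [-2, 3, 127], "angular": [0, 0, 0]},
])

```text
clock: 17.37
tcp_pos: [0.4366, -0.1225, 0.0323]
orientation: [-0.001, 0.634, 0.773, -0.0]
wrist_force: [0.1, 0.6, 0.3]
finger_gap: 0.0851
grip_force: 0.0
```

>>> jog_arm([
  {"fingers": 0.15, "slide": [0, 0, 0], "angular": [0, 0, 0]},
  {"fingers": 0.3, "slide": [0, 0, 0], "angular": [0, 0, 0]},
  {"fingers": 0.5, "slide": [0, 0, 0], "angular": [0, 0, 0]},
  {"fingers": 0.7, "slide": [0, 0, 0], "angular": [0, 0, 0]},
  {"fingers": 1, "slide": [0, 0, 0], "angular": [0, 0, 0]},
  {"fingers": 1, "slide": [0, 0, 0], "angular": [0, 0, 0]},
  {"fingers": 1, "slide": [0, 0, 0], "angular": [0, 0, 0]},
])

```text
clock: 17.95
tcp_pos: [0.4374, -0.124, 0.0345]
orientation: [0.001, 0.635, 0.772, 0.0]
wrist_force: [-1.0, 1.0, 5.7]
finger_gap: 0.0549
grip_force: 42.3
```

```bash
python3 -c "
from h import *
print(rel(T['yellow'][1],.16),rel(T['yellow'][0],.032))"
```

```text
(array([ 402.4,  212.6, -125.5]), 'turn', np.float64(-0.0)) (array([-2.2, -3.9,  2.5]), 'turn', np.float64(-0.0))
```

>>> jog_arm([
  {"fingers": 1, "slide": [0, 0, -10], "angular": [0, 0, 0]},
  {"fingers": 1, "slide": [0, 0, -35], "angular": [0, 0, 0]},
  {"fingers": 1, "slide": [0, 0, -65], "angular": [0, 0, 0]},
  {"fingers": 1, "slide": [0, 0, -95], "angular": [0, 0, 0]},
  {"fingers": 1, "slide": [0, 0, -120], "angular": [0, 0, 0]},
  {"fingers": 1, "slide": [9, 5, -130], "angular": [0, 0, 0]},
  {"fingers": 1, "slide": [26, 14, -130], "angular": [0, 0, 0]},
  {"fingers": 1, "slide": [52, 27, -130], "angular": [0, 0, 0]},
  {"fingers": 1, "slide": [83, 44, -130], "angular": [0, 0, 0]},
  {"fingers": 1, "slide": [114, 60, -130], "angular": [0, 0, 0]},
])

```text
clock: 18.78
tcp_pos: [0.474, 0.0005, 0.1639]
orientation: [0.001, 0.636, 0.772, 0.001]
wrist_force: [0.9, 0.3, -3.1]
finger_gap: 0.055
grip_force: 43.3
```

>>> jog_arm([
  {"fingers": 1, "slide": [31, 16, 0], "angular": [0, 0, 0]},
  {"fingers": 1, "slide": [62, 33, 0], "angular": [0, 0, 0]},
  {"fingers": 1, "slide": [93, 49, 0], "angular": [0, 0, 0]},
  {"fingers": 1, "slide": [124, 65, 0], "angular": [0, 0, 0]},
  {"fingers": 1, "slide": [155, 82, 0], "angular": [0, 0, 0]},
  {"fingers": 1, "slide": [186, 98, 0], "angular": [0, 0, 0]},
  {"fingers": 1, "slide": [217, 114, 0], "angular": [0, 0, 0]},
  {"fingers": 1, "slide": [245, 129, 0], "angular": [0, 0, 0]},
  {"fingers": 1, "slide": [265, 140, 0], "angular": [0, 0, 0]},
  {"fingers": 1, "slide": [277, 145, 0], "angular": [0, 0, 0]},
])

```text
clock: 19.62
tcp_pos: [0.5629, 0.3022, 0.1631]
orientation: [-0.0, 0.634, 0.773, 0.001]
wrist_force: [0.8, -0.1, -1.8]
finger_gap: 0.0546
grip_force: 43.3
```

```bash
python3 -c "
from h import *
print(rel(T['yellow'][1],.041),get_state()['finger_gap'],get_state()['tcp_pos'])"
```

```text
(array([  8.4,   6.7, 122.1]), 'turn', np.float64(0.11)) 0.05458385933288222 [0.56294147 0.30220479 0.16305343]
```

>>> jog_arm([
  {"fingers": 1, "slide": [10, 5, 0], "angular": [0, 0, 0]},
  {"fingers": 1, "slide": [13, 7, 0], "angular": [0, 0, 0]},
  {"fingers": 1, "slide": [13, 7, 10], "angular": [0, 0, 0]},
  {"fingers": 1, "slide": [13, 7, 35], "angular": [0, 0, 0]},
  {"fingers": 1, "slide": [13, 7, 65], "angular": [0, 0, 0]},
  {"fingers": 1, "slide": [13, 7, 90], "angular": [0, 0, 0]},
  {"fingers": 1, "slide": [13, 7, 105], "angular": [0, 0, 0]},
  {"fingers": 1, "slide": [13, 7, 112], "angular": [0, 0, 0]},
  {"fingers": 1, "slide": [13, 7, 112], "angular": [0, 0, 0]},
  {"fingers": 1, "slide": [13, 7, 112], "angular": [0, 0, 0]},
])

```text
clock: 20.45
tcp_pos: [0.5669, 0.3126, 0.0516]
orientation: [0.0, 0.636, 0.772, -0.0]
wrist_force: [-0.6, -0.1, -1.6]
finger_gap: 0.0548
grip_force: 43.3
```

```bash
python3 -c "
from h import *
print(rel(T['yellow'][1],.041),get_state()['wrist_force'])"
```

```text
(array([-0.9,  1. , 10.6]), 'turn', np.float64(-0.08)) [-0.6315279  -0.08859622 -1.55314876]
```

>>> jog_arm([
  {"fingers": 1, "slide": [1, 1, 0], "angular": [0, 0, 0]},
  {"fingers": 1, "slide": [1, 1, 3], "angular": [0, 0, 0]},
  {"fingers": 1, "slide": [1, 1, 6], "angular": [0, 0, 0]},
  {"fingers": 1, "slide": [1, 1, 8], "angular": [0, 0, 0]},
  {"fingers": 1, "slide": [1, 1, 10], "angular": [0, 0, 0]},
  {"fingers": 1, "slide": [1, 1, 11], "angular": [0, 0, 0]},
  {"fingers": 1, "slide": [1, 1, 11], "angular": [0, 0, 0]},
])

```text
clock: 21.03
tcp_pos: [0.5674, 0.3147, 0.0406]
orientation: [-0.0, 0.635, 0.772, 0.0]
wrist_force: [-0.6, -1.0, 0.4]
finger_gap: 0.0553
grip_force: 43.3
```

>>> jog_arm([
  {"fingers": 1, "slide": [0, 0, 0.5], "angular": [0, 0, 0]},
  {"fingers": 0.6, "slide": [0, 0, 0], "angular": [0, 0, 0]},
  {"fingers": 0.2, "slide": [0, 0, 0], "angular": [0, 0, 0]},
  {"fingers": 0, "slide": [0, 0, 0], "angular": [0, 0, 0]},
  {"fingers": 0, "slide": [0, 0, 0], "angular": [0, 0, 0]},
  {"fingers": 0, "slide": [0, 0, 0], "angular": [0, 0, 0]},
  {"fingers": 0, "slide": [0, 0, -25], "angular": [0, 0, 0]},
  {"fingers": 0, "slide": [0, 0, -60], "angular": [0, 0, 0]},
  {"fingers": 0, "slide": [0, 0, -95], "angular": [0, 0, 0]},
  {"fingers": 0, "slide": [-12, 0, -125], "angular": [0, 0, 0]},
])

```text
clock: 21.87
tcp_pos: [0.5696, 0.3044, 0.1674]
orientation: [-0.0, 0.634, 0.773, 0.001]
wrist_force: [1.3, -0.1, 0.2]
finger_gap: 0.0854
grip_force: 0.0
```

>>> jog_arm([
  {"fingers": 0, "slide": [-390, -25, 0], "angular": [0, 0, 0]},
  {"fingers": 0, "slide": [-390, -25, 0], "angular": [0, 0, 0]},
  {"fingers": 0, "slide": [-390, -25, 0], "angular": [0, 0, 0]},
  {"fingers": 0, "slide": [-390, -25, 0], "angular": [0, 0, 0]},
  {"fingers": 0, "slide": [-390, -25, 0], "angular": [0, 0, 0]},
  {"fingers": 0, "slide": [-390, -25, 0], "angular": [0, 0, 0]},
  {"fingers": 0, "slide": [-390, -25, 0], "angular": [0, 0, 0]},
  {"fingers": 0, "slide": [-390, -25, 0], "angular": [0, 0, 0]},
  {"fingers": 0, "slide": [-390, -25, 0], "angular": [0, 0, 0]},
  {"fingers": 0, "slide": [-390, -25, 0], "angular": [0, 0, 0]},
])

```text
clock: 22.7
tcp_pos: [0.6212, -0.0901, 0.1653]
orientation: [0.001, 0.637, 0.771, -0.0]
wrist_force: [0.3, 0.7, 0.6]
finger_gap: 0.0854
grip_force: 0.0
```

```bash
python3 -c "
from h import *
print(rel(T['black'][0],.032),get_state()['tcp_pos'])"
```

```text
(array([-97.8,  -3.4, 133.5]), 'turn', np.float64(-0.28)) [ 0.62123642 -0.09008878  0.16529519]
```

>>> jog_arm([
  {"fingers": 0, "slide": [-101, -5, 0], "angular": [0, 0, 0]},
  {"fingers": 0, "slide": [-101, -5, 0], "angular": [0, 0, 0]},
  {"fingers": 0, "slide": [-101, -5, 0], "angular": [0, 0, 0]},
  {"fingers": 0, "slide": [-101, -5, 15], "angular": [0, 0, 0]},
  {"fingers": 0, "slide": [-101, -5, 45], "angular": [0, 0, 0]},
  {"fingers": 0, "slide": [-101, -5, 75], "angular": [0, 0, 0]},
  {"fingers": 0, "slide": [-101, -5, 105], "angular": [0, 0, 0]},
  {"fingers": 0, "slide": [-101, -5, 125], "angular": [0, 0, 0]},
  {"fingers": 0, "slide": [-101, -5, 132], "angular": [0, 0, 0]},
  {"fingers": 0, "slide": [-101, -5, 132], "angular": [0, 0, 0]},
])

```text
clock: 23.53
tcp_pos: [0.6336, -0.1835, 0.0309]
orientation: [-0.002, 0.635, 0.772, -0.001]
wrist_force: [0.0, -0.7, 0.9]
finger_gap: 0.085
grip_force: 0.0
```

>>> jog_arm([
  {"fingers": 0.15, "slide": [0, 0, 0], "angular": [0, 0, 0]},
  {"fingers": 0.3, "slide": [0, 0, 0], "angular": [0, 0, 0]},
  {"fingers": 0.5, "slide": [0, 0, 0], "angular": [0, 0, 0]},
  {"fingers": 0.7, "slide": [0, 0, 0], "angular": [0, 0, 0]},
  {"fingers": 1, "slide": [0, 0, 0], "angular": [0, 0, 0]},
  {"fingers": 1, "slide": [0, 0, 0], "angular": [0, 0, 0]},
  {"fingers": 1, "slide": [0, 0, 0], "angular": [0, 0, 0]},
])

```text
clock: 24.12
tcp_pos: [0.6368, -0.1852, 0.0358]
orientation: [0.002, 0.635, 0.772, 0.001]
wrist_force: [0.4, -0.5, 5.8]
finger_gap: 0.055
grip_force: 43.2
```

```bash
python3 -c "
from h import *
print(rel(T['black'][1],.16),rel(T['black'][0],.032))
q=read_camera('side')
save(q,'s8.png',(160,80,340,300),2.5)"
```

```text
(array([ 580.7,   29. , -125.4]), 'turn', np.float64(-0.0)) (array([-1.7, -0.6,  3.8]), 'turn', np.float64(-0.0))
```

View pics/s8.png

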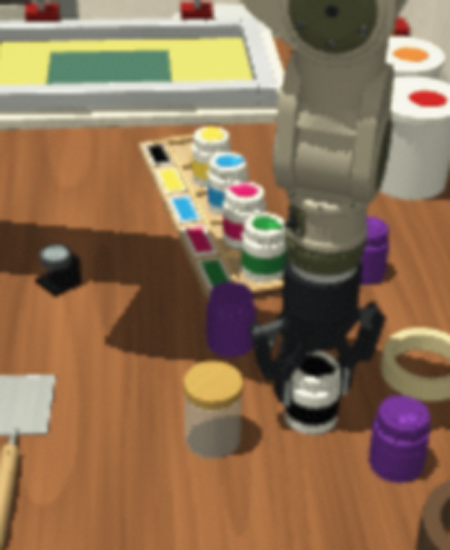

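The yellow pot is in its bay at (210,145), and the gripper holds the black pot upright at (312,395). I'll carry it over now.

>>> jog_arm([
  {"fingers": 1, "slide": [0, 0, -10], "angular": [0, 0, 0]},
  {"fingers": 1, "slide": [0, 0, -35], "angular": [0, 0, 0]},
  {"fingers": 1, "slide": [0, 0, -65], "angular": [0, 0, 0]},
  {"fingers": 1, "slide": [0, 0, -95], "angular": [0, 0, 0]},
  {"fingers": 1, "slide": [0, 0, -120], "angular": [0, 0, 0]},
  {"fingers": 1, "slide": [10, 0, -130], "angular": [0, 0, 0]},
  {"fingers": 1, "slide": [30, 1, -130], "angular": [0, 0, 0]},
  {"fingers": 1, "slide": [60, 3, -130], "angular": [0, 0, 0]},
  {"fingers": 1, "slide": [95, 5, -130], "angular": [0, 0, 0]},
  {"fingers": 1, "slide": [130, 6, -130], "angular": [0, 0, 0]},
])

```text
clock: 25.0
tcp_pos: [0.6149, -0.0544, 0.1626]
orientation: [-0.001, 0.636, 0.772, -0.0]
wrist_force: [0.1, 0.2, -1.6]
finger_gap: 0.0553
grip_force: 42.8
```

>>> jog_arm([
  {"fingers": 1, "slide": [35, 2, 0], "angular": [0, 0, 0]},
  {"fingers": 1, "slide": [70, 4, 0], "angular": [0, 0, 0]},
  {"fingers": 1, "slide": [105, 5, 0], "angular": [0, 0, 0]},
  {"fingers": 1, "slide": [140, 7, 0], "angular": [0, 0, 0]},
  {"fingers": 1, "slide": [175, 9, 0], "angular": [0, 0, 0]},
  {"fingers": 1, "slide": [210, 11, 0], "angular": [0, 0, 0]},
  {"fingers": 1, "slide": [245, 12, 0], "angular": [0, 0, 0]},
  {"fingers": 1, "slide": [280, 14, 0], "angular": [0, 0, 0]},
  {"fingers": 1, "slide": [315, 16, 0], "angular": [0, 0, 0]},
  {"fingers": 1, "slide": [350, 18, 0], "angular": [0, 0, 0]},
])

```text
clock: 25.83
tcp_pos: [0.5642, 0.2929, 0.1626]
orientation: [-0.001, 0.635, 0.772, -0.001]
wrist_force: [0.7, -0.0, -1.8]
finger_gap: 0.0551
grip_force: 42.8
```

```bash
python3 -c "
from h import *
print(rel(T['black'][1],.042),get_state()['finger_gap'],get_state()['tcp_pos'])"
```

```text
(array([ 97.8,   7.6, 120.6]), 'turn', np.float64(0.01)) 0.05507910009432207 [0.56422569 0.29291906 0.16264731]
```

>>> jog_arm([
  {"fingers": 1, "slide": [35, 3, 0], "angular": [0, 0, 0]},
  {"fingers": 1, "slide": [65, 5, 0], "angular": [0, 0, 0]},
  {"fingers": 1, "slide": [90, 7, 0], "angular": [0, 0, 0]},
  {"fingers": 1, "slide": [102, 7, 0], "angular": [0, 0, 0]},
  {"fingers": 1, "slide": [102, 7, 5], "angular": [0, 0, 0]},
  {"fingers": 1, "slide": [102, 7, 35], "angular": [0, 0, 0]},
  {"fingers": 1, "slide": [102, 7, 65], "angular": [0, 0, 0]},
  {"fingers": 1, "slide": [102, 7, 90], "angular": [0, 0, 0]},
  {"fingers": 1, "slide": [102, 7, 105], "angular": [0, 0, 0]},
  {"fingers": 1, "slide": [102, 7, 105], "angular": [0, 0, 0]},
])

```text
clock: 26.67
tcp_pos: [0.5499, 0.3892, 0.053]
orientation: [-0.002, 0.636, 0.772, -0.005]
wrist_force: [0.4, -0.8, -2.1]
finger_gap: 0.055
grip_force: 42.9
```

```bash
python3 -c "
from h import *
print(rel(T['black'][1],.042),get_state()['wrist_force'])"
```

```text
(array([ 0.6,  3. , 11. ]), 'turn', np.float64(-0.09)) [ 0.37259972 -0.80944103 -2.05345988]
```

>>> jog_arm([
  {"fingers": 1, "slide": [1, 1, 3], "angular": [0, 0, 0]},
  {"fingers": 1, "slide": [1, 1, 6], "angular": [0, 0, 0]},
  {"fingers": 1, "slide": [1, 1, 9], "angular": [0, 0, 0]},
  {"fingers": 1, "slide": [1, 1, 11], "angular": [0, 0, 0]},
  {"fingers": 1, "slide": [1, 1, 13], "angular": [0, 0, 0]},
  {"fingers": 1, "slide": [1, 1, 14], "angular": [0, 0, 0]},
  {"fingers": 1, "slide": [1, 1, 14], "angular": [0, 0, 0]},
  {"fingers": 1, "slide": [1, 1, 14], "angular": [0, 0, 0]},
])

```text
clock: 27.33
tcp_pos: [0.5541, 0.3937, 0.0445]
orientation: [0.0, 0.635, 0.772, 0.0]
wrist_force: [0.4, -0.6, -2.3]
finger_gap: 0.055
grip_force: 42.9
```

>>> jog_arm([
  {"fingers": 1, "slide": [-1, -2, 1], "angular": [0, 0, 0]},
  {"fingers": 1, "slide": [-1, -2, 2], "angular": [0, 0, 0]},
  {"fingers": 1, "slide": [-1, -2, 3], "angular": [0, 0, 0]},
  {"fingers": 1, "slide": [-1, -2, 3.5], "angular": [0, 0, 0]},
  {"fingers": 1, "slide": [-1, -2, 3.5], "angular": [0, 0, 0]},
])

```text
clock: 27.75
tcp_pos: [0.552, 0.3922, 0.0418]
orientation: [0.0, 0.635, 0.772, 0.0]
wrist_force: [-3.3, -0.4, 4.6]
finger_gap: 0.0553
grip_force: 43.4
```

Contact with the floor. I'll release and back off.

>>> jog_arm([
  {"fingers": 0.6, "slide": [0, 0, -1], "angular": [0, 0, 0]},
  {"fingers": 0.2, "slide": [0, 0, -1], "angular": [0, 0, 0]},
  {"fingers": 0, "slide": [0, 0, -1], "angular": [0, 0, 0]},
  {"fingers": 0, "slide": [0, 0, -1], "angular": [0, 0, 0]},
  {"fingers": 0, "slide": [0, 0, -1], "angular": [0, 0, 0]},
  {"fingers": 0, "slide": [0, 0, -25], "angular": [0, 0, 0]},
  {"fingers": 0, "slide": [0, 0, -60], "angular": [0, 0, 0]},
  {"fingers": 0, "slide": [0, 0, -95], "angular": [0, 0, 0]},
  {"fingers": 0, "slide": [0, 0, -135], "angular": [0, 0, 0]},
  {"fingers": 0, "slide": [0, 0, -160], "angular": [0, 0, 0]},
])

```text
clock: 28.58
tcp_pos: [0.5532, 0.3927, 0.2052]
orientation: [0.001, 0.635, 0.772, 0.002]
wrist_force: [-0.4, 1.1, -0.7]
finger_gap: 0.0851
grip_force: 0.0
```

>>> jog_arm([
  {"fingers": 0, "slide": [60, -180, -20], "angular": [0, 0, 0]},
  {"fingers": 0, "slide": [60, -180, -20], "angular": [0, 0, 0]},
  {"fingers": 0, "slide": [60, -180, -20], "angular": [0, 0, 0]},
  {"fingers": 0, "slide": [60, -180, -20], "angular": [0, 0, 0]},
  {"fingers": 0, "slide": [60, -180, -20], "angular": [0, 0, 0]},
  {"fingers": 0, "slide": [60, -180, -20], "angular": [0, 0, 0]},
  {"fingers": 0, "slide": [60, -180, -20], "angular": [0, 0, 0]},
  {"fingers": 0, "slide": [60, -180, -20], "angular": [0, 0, 0]},
])

```text
clock: 29.25
tcp_pos: [0.3646, 0.4166, 0.2211]
orientation: [0.0, 0.635, 0.772, 0.001]
wrist_force: [-0.5, 0.0, -0.2]
finger_gap: 0.0854
grip_force: 0.0
```

```bash
python3 -c "
from h import *
q=read_camera('top');s=read_camera('side')
save(q,'t9.png',(70,90,400,270),2.4);save(s,'s9.png',(180,80,330,300),2.5)
print(get_state()['tcp_pos'])"
```

```text
[0.36519737 0.41627015 0.22054496]
```

View pics/t9.png

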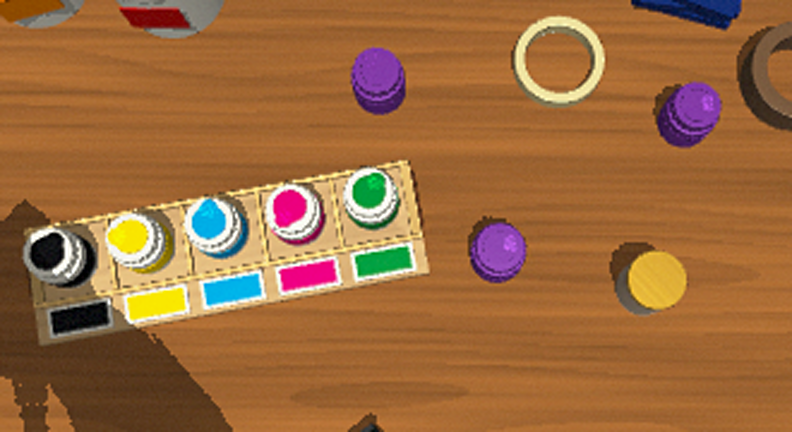

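View pics/s9.png

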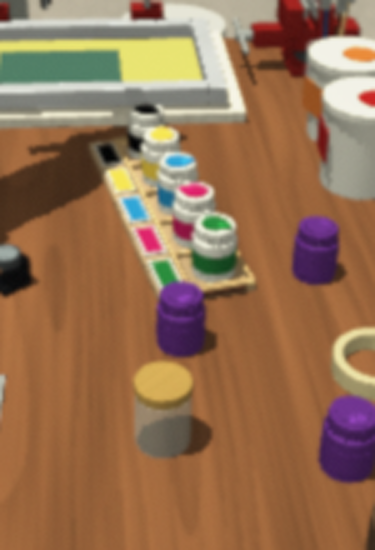

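All five pots stand upright in their matching bays, at x = 58, 137, 217, 293 and 370 in the top crop. The jar is still at its original place, and the black pot touched down 6 mm above its bench height, so it is on the tray floor. Handing in.

```bash
python3 -c "
from workcell import *
print(hand_in())"
```

```text
the job is handed in; nothing more can be done
None
```

I set the cyan, magenta, yellow and black pots upright in their matching bays, in that order, left the green pot and the glass jar where they were, and handed the job in at about 29 s; the judging result was not shown.

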